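Brace the square jar in the bench holder and unscrew its lid

TASK

Slide the square jar, lid still screwed tight, all the way home into the steel jar holder on the bench, its shoulder under the holder's lips. With the holder bracing the jar, unscrew the lid (anticlockwise seen from above) until its threads come free, then lift it straight up and keep holding it level over the mouth, just clear of the rim by about two fingers' breadth. Finish while still holding the lid there; the jar stays home, and everything else on the bench stays where it is.

Things in the scene. Friction and masses are not known exactly. Their poses are not given: they have to be found in the camera images.
- jar: The square jar (the only square one; other jars are round): amber glass body 62 x 62 mm, upright, flat shoulder 74 mm above its base, then a round neck 39 mm in diameter. 0.4 to 0.7 kg; slides easily (friction 0.2). Origin: centre of its underside; z up its axis, x and y square to its faces (alike every quarter turn). Closed, it can be slid, turned or carried by its lid without opening.
- jar_rim (a point): Centre of the jar's mouth, at the level of the glass rim, 105 mm above its base; z up. On the rim sits a springy rubber sealing ring, 39 mm in diameter, that stands up to 4 mm above the rim once the lid is off.
- lid: The jar's screw lid: ribbed round aluminium cap 54 mm across, 22 mm high. Origin: centre of its lower edge, 89 mm above the jar's base when screwed on; z up. Right-hand quick thread with three lugs: it rises up to 3 mm and is free after 60 degrees anticlockwise from above; at 95 degrees the lugs run against stops, so turn 70 to 85; it takes 0.2 to 0.6 N m at first; clockwise it is against a stop.
- lid_top (a point): Centre of the lid's top face, 22 mm above lid, so 111 mm above the jar's base when screwed on; z up. Raised from its screwed-on height, the free lid's lugs are clear of the thread after 11 mm, and its lower edge is clear of rim and sealing ring after 20 mm.
- holder: Jar holder: stainless channel bolted to the bench, no floor (the jar stands on the bench in it). Origin: on the bench, where the centre of the jar's base is when home; x points from open mouth to back wall. Cheeks 66 mm apart inside and 81 mm high, straight from x = -35 mm to the back wall face at x = +31 mm. Inside, the jar can turn 5 degrees at most. Bolted feet reach 25 mm outside, 7 mm high.
- holder_mouth (a point): On the bench at the middle of the holder's open mouth, 60 mm before the holder's origin on its -x side. Here the lead-ins are 93 mm apart; they narrow to 66 mm at the holder's x = -35 mm.
- holder_lips (a point): Middle of the slot between the in-turned lips along the tops of the straight cheeks, 81 mm above the holder's origin (lips' upper side; underside 78 mm). The slot for the neck is 48 mm wide, so the jar enters only along x from the mouth, faces parallel to the cheeks, raised 3 mm at most; the lid then passes 8 mm above the lips.
- chutney: Bystander: round jar, 66 mm diameter, 105 mm high.
- mustard: Bystander: small round jar, 50 mm diameter, 78 mm high.
- ramekin: Bystander: white ramekin bowl, 72 mm diameter, 38 mm high.
- dish: Bystander: white dish, 84 mm diameter, 34 mm high.
- plates: Bystander: stack of six side plates, 160 mm diameter, 44 mm high.
- spoon: Bystander: steel spoon 170 mm long lying on the bench; origin under its middle.
- scanner: Bystander: hand-held barcode scanner lying on the bench, about 185 mm long, 50 mm high.
- shaker: Bystander: small white pepper shaker, 36 mm diameter, 50 mm high.
Things that resemble listed ones, but are neither listed nor needed, are in the scene too. Of the things like the lid, leave any that is turquoise; of the rest the smaller one is meant.

How it is judged (in metres and radians):
On the way, in this order (a step that is already met when the one before it is completed fails the run):
1. the jar stands home in the holder with its lid still screwed on (x of jar in the frame of holder above -0.008 m and horizontal distance between jar and holder below 0.012 m and angle between jar's own z axis and vertical below 0.1 rad and z of lid in the frame of jar below 0.0915 m and angle between the x axis of lid and the x axis of jar, either way round below 0.2 rad), for 0.1 s.
2. the lid has come free of the threads and off the jar, which is still home (z of lid in the frame of jar above 0.101 m and x of jar in the frame of holder above -0.008 m and horizontal distance between jar and holder below 0.012 m), for 0.1 s.
At the end, for the whole second after the job is handed in: The lid is held still in the fingers, level within 11 degrees, over the mouth within 15 mm, its lower edge 6 to 60 mm above the glass rim, touching neither jar nor holder; the jar stands upright on the bench, home in the holder within 8 mm of the back wall (z of lid in the frame of jar between 0.111 and 0.165 m and horizontal distance between lid and jar below 0.015 m and angle between lid's own z axis and vertical below 0.2 rad and contact force between the fingers and lid above 2 N and contact force between lid and jar below 0.1 N and contact force between lid and holder below 0.1 N and linear speed of lid below 0.03 m/s and x of jar in the frame of holder above -0.008 m and horizontal distance between jar and holder below 0.012 m and angle between jar's own z axis and vertical below 0.1 rad and height (world z) of jar below 0.003 m); the arm keeps its last pose, push and grip.
It fails at once if the jar is tipped by more than 20 degrees (angle between jar's own z axis and vertical above 0.35 rad).
It fails at once if the lid is dropped (height (world z) of lid below 0.07 m).
It fails at once if another thing on the bench is pushed by more than 40 mm (distance of any of chutney, mustard, ramekin, dish, plates, spoon, scanner, shaker from where it was at the start of the episode above 0.04 m).
It also fails if it takes over 48 s, if anything falls off the work surface, if the arm or the gripper's body presses on something with over 40 N, if the wrist force passes 120 N, or if a joint passes its speed limit or range.

ROBOT

A 6-joint arm with a two-finger parallel gripper is mounted at the origin on the work surface. World frame = base frame: x ahead of the robot, y to its left, z up, the work surface at z = 0. Lengths are in mm, angles in rad, forces in N, time in s.
With the tool pointing down it reaches from about 275 to 725 mm from the base axis. Payload 5.6 kg.
Tool frame: the origin (TCP) lies midway between the tips of the shut fingers; the grasp point (between the pads) lies 19 mm behind it (r.tcp_to_grasp is the distance from the TCP to the grasp point, in mm); z points along the fingers, y is the line along which they close (so a half turn about z gives the same grasp; the last joint's range is limited). The gripper opens to 85 mm and grips with 20 to 120 N. Pads are 22 mm wide; open, the fingers measure 114 mm over their backs; the gripper's body (76 mm by 85 mm) begins 54 mm behind the grasp point. The pads swing forward as they close: fully open they stand 13 mm farther back than shut.
Start: joints at [0.285, 0.255, 0.108, 0, -1.424, -0.285], TCP at [549.994, 0.025, 231.283] pointing down, gripper open.
Joint ranges: [-2.95, 2.95], [-1.21, 1.97], [-1.09, 1.5], [-2.87, 1.71], [-2.94, -0.07], [-3.05, 3.05]. Speed limits (rad/s): [2.57, 2.57, 3.14, 3.14, 3.14, 3.14].

INTERFACE

Orientations are given as a rotation vector (axis times angle).
In Python, from station import r gives the robot as it stands.
- The arm moves only by the tool apply_moves, never from a script. Its argument "steps" is a list of rows, each a list of 3 entries, a list of its own where there are three numbers: the closure, from -1 (fully open) to 1 (shut), then the shift along the tool's x, y, z in units of 0.05 m (1.0 is 0.05 m), then the turn about the tool's z in units of 0.5 rad (1.0 is 0.5 rad). A call has 1 to 12 rows; each row shifts and turns the commanded pose from where the row before left it, along the tool's axes as they then stand; what a row does not reach is not made up. A row lasts 1/12 s, in which the tool goes at most 41.7 mm and 7.16 degrees, less where a joint would pass 70% of its speed; a pose out of reach is approached as far as the arm can. A call with a number of a shift or a turn outside -1 to 1 is refused whole. A call with a gripper value outside its range is refused whole. The fingers move at their own pace and stop on an object; the grip force is fixed at half the most. Time passes only in rows, so rows that do not move let the fingers close. It gives the time, the measured TCP pose, the force, the opening and the grip force at its end, in the units of the state.
- r.get_state(): the state, without advancing time (a new reading comes with each control period).
- r.grab_frame(name): name is "scene" or "side" or "wrist"; returns the picture (400x640x3 uint8, red, green, blue); there is no depth.
- r.calibration(name): a dict with "fov_y" (degrees; the focal length in pixels is half the picture's height over the tangent of half this angle, whatever the lens; pixels are square), "cx", "cy" (the principal point, pixels), "cam_to_world" (4x4, takes a point from camera to world coordinates). Camera axes: x right, y up, looking along -z (the intrinsics and any distortion apply to the point x, -y, -z); pixel columns grow to the right and rows downward; lengths in mm; the calibration is good to about 2 mm. A picture is of the moment at which its call begins: read the wrist's pose just before it. calibration takes no time and is no camera call; for the wrist camera it gives the pose at the moment of the call.
- r.job_done(): hands the job in; it is judged then, once.
The state is a dict: "time_s": time; "joint_pos": joint angles; "qd": joint speeds; "joint_efforts": joint torques, N m; "tool_pos": TCP position; "ee_rot": TCP orientation; "wrist_force": force on the tool from outside, world axes, zero at the start; "ft_torque": the same for the moment, N m; "gripper_width": finger opening in mm; "grasp_force": force on a finger pad.
Only numpy, scipy, OpenCV 4.12 (cv2) and the standard library are available. Lean on these libraries where they do the work, as an engineer would, in place of code of your own. Each camera call takes 0.05 s, during which the arm holds its last target. There are 200 camera calls.

## Working session

There is one attempt and no reset: what is moved stays moved. The work goes in short steps, Python scripts to look and compute and a tool call to move; the robot and the scene stay as the last step left them, time stands still between calls to the robot, and variables do not carry over. Pictures are saved under pics/ and viewed, at most 10 in all, crops included, and the job is handed in when it is done.

Besides the shell and the picture viewer there is one more tool, called as name(argument=value, ...), one argument or row to a line, values as JSON. apply_moves: Moves the arm, as the interface text tells. Shifts and turns lie within -1 to 1; 1 stands for 0.05 m of shift or 0.5 rad of turn. Its arguments: {"type":"object","properties":{"steps":{"type":"array","items":{"type":"array"}}},"required":["steps"]}

```bash
mkdir -p pics; ls; python3 - <<'E'
from station import r
import cv2,numpy as np
print(r.get_state())
for n in("scene","side","wrist"):
    c=r.calibration(n);print(n,c)
    cv2.imwrite(f"pics/{n}0.png",r.grab_frame(n)[:,:,::-1])
E
```

```text
pics
{'time_s': 0.0, 'joint_pos': array([ 2.84569440e-01,  2.55771756e-01,  1.06989901e-01, -4.68893116e-04,
       -1.42389951e+00, -2.84594409e-01]), 'qd': array([-4.03559842e-04, -1.70978360e-03,  6.39314222e-04,  1.02592650e-03,
       -3.77258380e-05,  3.53849284e-04]), 'joint_efforts': array([-4.48901856e-04, -3.86631560e+01,  2.37934113e+01,  5.36471218e+00,
       -6.25866101e-03, -4.57470776e-06]), 'tool_pos': array([5.49500449e+02, 3.86092693e-02, 2.30377838e+02]), 'ee_rot': array([ 2.22032481e+00, -2.22053362e+00, -2.05980493e-03]), 'wrist_force': array([ 0.13401367, -0.29949925, -0.12421169]), 'ft_torque': array([ 0.00955002,  0.00901335, -0.05415381]), 'grasp_force': 0.0, 'gripper_width': 85.40812597026604}
scene {'fov_y': 57.924430267530276, 'cx': 321.8250620726353, 'cy': 204.34346654408898, 'cam_to_world': array([[ 6.13527484e-02, -5.60233169e-01,  8.26059705e-01,
         1.36341514e+03],
       [ 9.98114873e-01,  3.57580984e-02, -4.98804356e-02,
        -3.82304776e+01],
       [-1.59364974e-03,  8.27562780e-01,  5.61370916e-01,
         6.29494818e+02],
       [ 0.0
[... 263 characters left out ...]
      [-1.33991635e-01, -5.52579404e-01,  8.22619137e-01,
         9.18690682e+02],
       [-2.67557834e-02,  8.31819267e-01,  5.54401330e-01,
         7.22503238e+02],
       [ 0.00000000e+00,  0.00000000e+00,  0.00000000e+00,
         1.00000000e+00]])}
wrist {'fov_y': 58.808483798892155, 'cx': 316.1816708655804, 'cy': 205.30102449188797, 'cam_to_world': array([[-9.99999483e-01,  1.77729761e-04,  1.00162323e-03,
         5.50066601e+02],
       [-4.38218467e-04, -9.63839603e-01, -2.66482696e-01,
        -6.66351086e+01],
       [ 9.18042227e-04, -2.66482997e-01,  9.63839182e-01,
         3.74103958e+02],
       [ 0.00000000e+00,  0.00000000e+00,  0.00000000e+00,
         1.00000000e+00]])}
```

View pics/scene0.png

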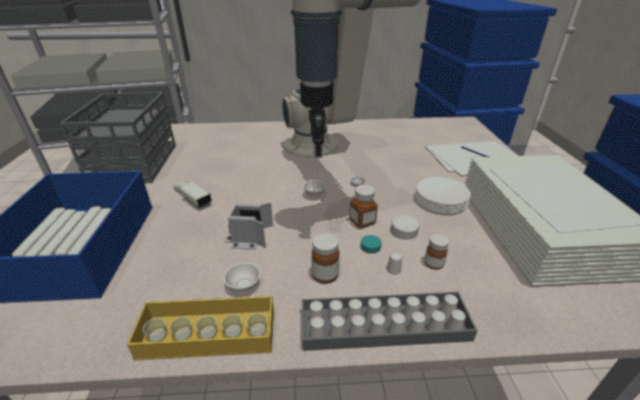

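View pics/side0.png

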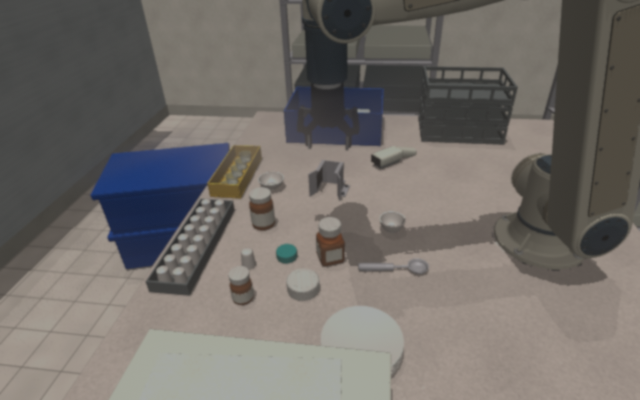

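Candidates: jar – scene (363,207) square/amber, chutney (325,257), mustard (436,252); the turquoise lid (371,243) is to be left alone. The square one is at scene (363,207) / side (331,243); holder at scene (250,225) / side (328,178). Close crops now.

```bash
python3 - <<'E'
import cv2,numpy as np
s=cv2.imread("pics/scene0.png");d=cv2.imread("pics/side0.png")
def c(i,x,y,w,h):return cv2.resize(i[y:y+h,x:x+w],(400,300),interpolation=cv2.INTER_CUBIC)
# scale 5
cv2.imwrite("pics/crops.png",np.vstack([np.hstack([c(s,325,170,80,60),c(d,290,210,80,60)]),np.hstack([c(s,215,195,80,60),c(d,290,150,80,60)])]))
E
```

```text
(no output)
```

View pics/crops.png

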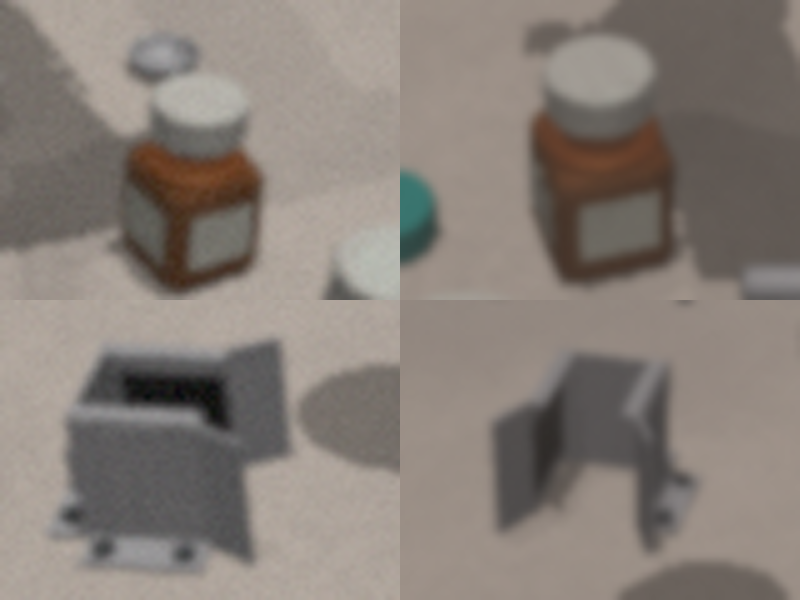

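View pics/wrist0.png

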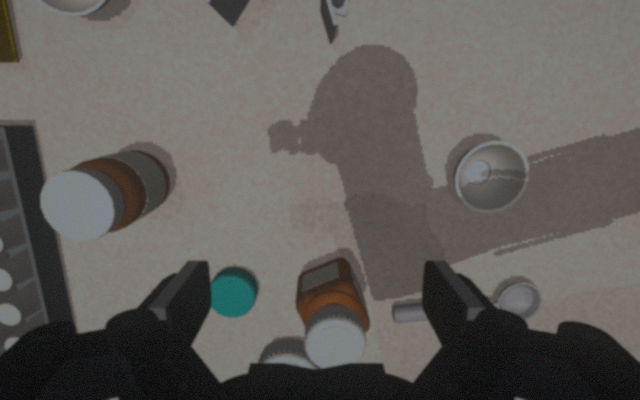

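```bash
cat > h.py <<'E'
from station import r
import numpy as np
def K(n,c=None):
    c=c or r.calibration(n);f=200/np.tan(np.radians(c["fov_y"]/2));return f,c["cx"],c["cy"],np.array(c["cam_to_world"])
def ray(n,u,v,c=None):
    f,cx,cy,T=K(n,c);d=T[:3,:3]@np.array([(u-cx)/f,-(v-cy)/f,-1]);return T[:3,3],d/np.linalg.norm(d)
def onz(n,u,v,z,c=None):
    o,d=ray(n,u,v,c);return o+d*(z-o[2])/d[2]
def tri(*rays):
    A=0;b=0
    for o,d in rays:
        P=np.eye(3)-np.outer(d,d);A=A+P;b=b+P@o
    p=np.linalg.solve(A,b);return p,[np.linalg.norm((np.eye(3)-np.outer(d,d))@(p-o)) for o,d in rays]
def proj(n,p,c=None):
    f,cx,cy,T=K(n,c);q=T[:3,:3].T@(np.asarray(p)-T[:3,3]);return cx+f*q[0]/-q[2],cy-f*q[1]/-q[2]
E
python3 - <<'E'
from h import *
np.set_printoptions(precision=1,suppress=True)
S=lambda x,y,ox,oy:("scene",x/5+ox,y/5+oy)
D=lambda x,y,ox,oy:("side",x/5+ox,y/5+oy)
print("lid",tri(ray(*S(201,98,325,170)),ray(*D(200,67,290,210))))
print("lidz",onz(*S(201,98,325,170),111),onz(*D(200,67,290,210),111), onz("wrist",335,341,111))
print("jar corner scene bottom",onz(*S(178,292,325,170),0),"right",onz(*S(258,262,325,170),0))
print("jar bottom side L,R",onz(*D(168,282,290,210),0),onz(*D(268,262,290,210),0))
for p in[(105,346),(225,351),(70,411),(195,414),(280,340),(243,440)]:print("scene",p,onz(*S(p[0],p[1]-300,215,195),81))
for p in[(573,354),(543,398),(668,361),(632,413),(492,421),(660,452)]:print("side",p,onz(*D(p[0]-400,p[1]-300,290,150),81))
print("turq",onz("scene",371,243,10),"ram",onz("scene",315,187,20),"chut",onz("scene",325,245,105))
E
```

```text
lid (array([534.1, 129.4, 110.9]), [np.float64(1.5571183587092843), np.float64(1.5571183587092945)])
lidz [536.7 129.9 111. ] [533.5 127.3 111. ] [533.6 127.3 111. ]
jar corner scene bottom [564.9 119.6   0. ] right [539.9 169.9   0. ]
jar bottom side L,R [547.5 158.3   0. ] [499.8 138.8   0. ]
scene (105, 346) [ 540.8 -221.3   81. ]
scene (225, 351) [ 549.8 -156.1   81. ]
scene (70, 411) [ 599.9 -231.3   81. ]
scene (195, 414) [ 606.6 -166.8   81. ]
scene (280, 340) [ 541. -127.   81.]
scene (243, 440) [ 630.4 -140.7   81. ]
side (573, 354) [ 593.7 -229.4   81. ]
side (543, 398) [ 604.7 -173.4   81. ]
side (668, 361) [ 533.6 -225.6   81. ]
side (632, 413) [ 549.2 -160.5   81. ]
side (492, 421) [ 631.2 -143.8   81. ]
side (660, 452) [ 528.3 -117.8   81. ]
turq [641.3 135.1  10. ] ram [365.4   0.   20. ] chut [752.4   5.5 105. ]
```

apply_moves(
  steps=[
    [-1, [0.4, -0.1, 0], 0],
    [-1, [0.6, -0.1, 0], 0],
    [-1, [0.6, -0.1, 0], 0],
    [-1, [0.5, -0.1, 0], 0],
    [-1, [0, 0, 0], 0],
    [-1, [0, 0, 0], 0],
    [-1, [0, 0, 0], 0],
  ],
)

```text
time_s: 0.73
tool_pos: [569.8, -104.9, 230.9]
ee_rot: [2.221, -2.222, -0.001]
wrist_force: [0.0, 0.3, -0.1]
gripper_width: 85.4
grasp_force: 0.0
```

```bash
python3 - <<'E'
from h import *
import cv2,pickle
c=r.calibration("wrist");im=r.grab_frame("wrist")[:,:,::-1]
pickle.dump(c,open("c1.pkl","wb"));cv2.imwrite("pics/w1.png",im)
u,v=proj("wrist",[575,-185,60],c);print(u,v)
x0=int(np.clip(u-120,0,400));y0=int(np.clip(v-90,0,220));print(x0,y0)
cv2.imwrite("pics/w1c.png",cv2.resize(im[y0:y0+180,x0:x0+240],(800,600),interpolation=cv2.INTER_CUBIC))
E
```

```text
310.4466140086456 90.5652147994141
190 0
```

View pics/w1c.png

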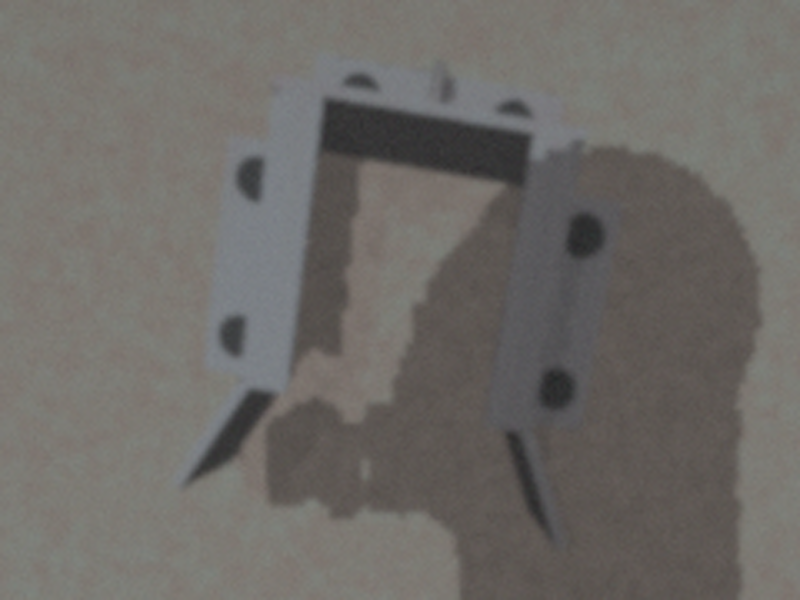

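```bash
python3 - <<'E'
from h import *
import pickle
np.set_printoptions(precision=1,suppress=True)
c=pickle.load(open("c1.pkl","rb"))
P=lambda x,y,z=81:onz("wrist",x*.3+190,y*.3,z,c)[:2]
bl,br,fl,fr=[P(*p) for p in[(325,100),(533,135),(288,390),(492,425)]]
tl,tr=P(182,487),P(558,541)
print(bl,br,fl,fr,tl,tr)
a=lambda v:np.degrees(np.arctan2(v[1],v[0]))
print("slot",np.linalg.norm(bl-br),np.linalg.norm(fl-fr),"len",np.linalg.norm(bl-fl),np.linalg.norm(br-fr),"flare",np.linalg.norm(tl-tr))
print("yaw",a(bl-fl),a(br-fr),a(br-bl)+90-180,a(fr-fl)-90,a(tr-tl)-90)
y=np.radians((a(bl-fl)+a(br-fr))/2);x=np.array([np.cos(y),np.sin(y)])
print("origin from back",(bl+br)/2-31*x,"front",(fl+fr)/2+35*x,"mouth",(tl+tr)/2+60*x)
E
```

```text
[ 591.8 -227.6] [ 544.5 -220.4] [ 602.1 -163.9] [ 552.8 -155.7] [ 628.9 -140.7] [ 535.9 -127.4]
slot 47.84479987903463 49.94772310260311 len 64.57428857965218 65.23956500620898 flare 93.88365466387975
yaw -99.16233978935246 -97.31486708269502 81.24204513453873 80.50076687366405 81.83468005948234
origin from back [ 572.6 -193.3] front [ 572.4 -194.4] mouth [ 573.8 -193.4]
```

apply_moves(
  steps=[
    [-1, [-0.4, 0.12, 0], 0],
    [-1, [-0.7, 0.12, 0], 0],
    [-1, [-0.7, 0.12, 0], 0],
    [-1, [-0.7, 0.12, 0], 0],
    [-1, [-0.7, 0.12, 0], 0],
    [-1, [-0.7, 0.12, 0], 0],
    [-1, [0, 0, 0], 0],
    [-1, [0, 0, 0], 0],
    [-1, [0, 0, 0], 0],
  ],
)

```text
time_s: 1.53
tool_pos: [533.7, 90.7, 231.5]
ee_rot: [-2.224, 2.219, -0.0]
wrist_force: [0.5, -0.6, -0.1]
gripper_width: 85.5
grasp_force: 0.0
```

```bash
python3 - <<'E'
from h import *
import cv2,pickle
c=r.calibration("wrist");im=r.grab_frame("wrist")[:,:,::-1]
pickle.dump(c,open("c2.pkl","wb"));cv2.imwrite("pics/w2.png",im)
u,v=proj("wrist",[534,128,60],c);print(u,v)
x0=int(np.clip(u-100,0,440));y0=int(np.clip(v-75,0,250));print(x0,y0)
cv2.imwrite("pics/w2c.png",cv2.resize(im[y0:y0+150,x0:x0+200],(800,600),interpolation=cv2.INTER_CUBIC))
E
```

```text
316.30229322838096 222.67121213390587
216 147
```

View pics/w2c.png

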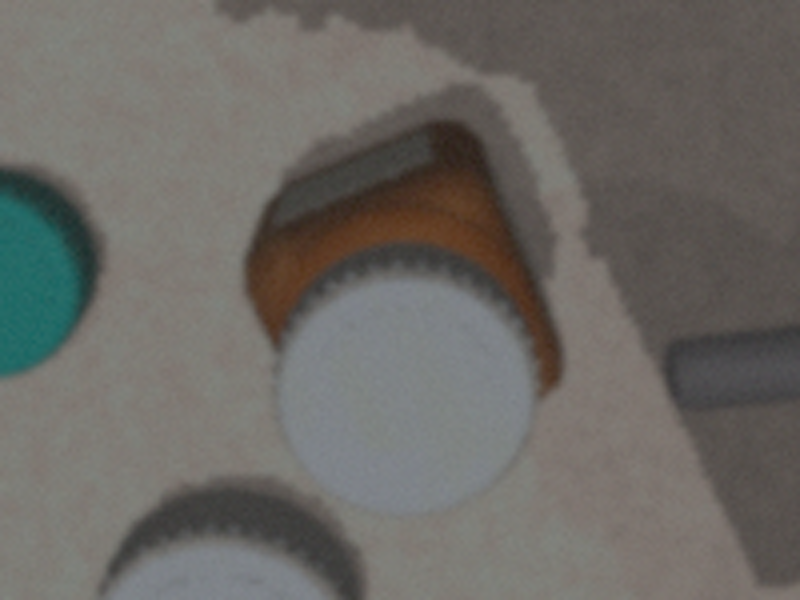

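```bash
python3 - <<'E'
from h import *
import pickle
np.set_printoptions(precision=1,suppress=True)
c=pickle.load(open("c2.pkl","rb"))
P=lambda x,y,z:onz("wrist",x/4+216,y/4+147,z,c)[:2]
a=lambda v:np.degrees(np.arctan2(v[1],v[0]))%90
print("lid",P(406,395,111),np.linalg.norm(P(277,395,111)-P(535,395,111)))
print(a(P(275,222,60)-P(432,157,60)),a(P(285,185,15)-P(425,135,15)),a(P(515,230,74)-P(555,340,74)),a(P(275,222,60)-P(432,157,55)))
E
```

```text
lid [533.  130.5] 51.414649414291375
23.141449950994254 20.15972774500736 20.551682716208305 21.586074747164947
```

apply_moves(
  steps=[
    [-1, [-0.4, 0, 0], 0],
    [-1, [-0.38, 0, 0.3], 0],
    [-1, [0, 0, 0.5], 0],
    [-1, [0, 0, 0.5], 0],
    [-1, [0, 0, 0.5], 0],
    [-1, [0, 0, 0.5], 0],
    [-1, [0, 0, 0.3], 0],
    [-1, [0, 0, 0.1], 0],
    [-1, [0, 0, 0], 0],
    [-1, [0, 0, 0], 0],
  ],
)

```text
time_s: 2.42
tool_pos: [534.8, 128.6, 97.2]
ee_rot: [-2.22, 2.221, -0.001]
wrist_force: [0.7, 0.7, 0.2]
gripper_width: 85.4
grasp_force: 0.0
```

apply_moves(
  steps=[
    [-1, [-0.02, 0.02, 0.13], 0],
    [-1, [0, 0, 0.13], 0],
    [-1, [0, 0, 0], 0],
    [1, [0, 0, 0], 0],
    [1, [0, 0, 0], 0],
    [1, [0, 0, 0], 0],
    [1, [0, 0, 0], 0],
    [1, [0, 0, 0], 0],
    [1, [0, 0, 0], 0],
    [1, [0, 0, 0], 0],
    [1, [0, 0, 0], 0],
    [1, [0, 0, 0], 0],
  ],
)

```text
time_s: 3.42
tool_pos: [533.5, 130.2, 84.0]
ee_rot: [-2.221, 2.22, -0.001]
wrist_force: [-0.5, 0.2, 4.5]
gripper_width: 52.7
grasp_force: 63.9
```

apply_moves(
  steps=[
    [1, [0, 0, -0.01], 0.1],
    [1, [0, 0, 0], 0.2],
    [1, [0, 0, 0], 0.2],
    [1, [0, 0, 0], 0.2],
    [1, [0, 0, 0], 0.2],
    [1, [0, 0, 0], 0.15],
    [1, [0, 0, 0], 0],
    [1, [0, 0, 0], 0],
  ],
)

```text
time_s: 4.08
tool_pos: [533.4, 130.1, 84.1]
ee_rot: [-1.572, 2.719, -0.0]
wrist_force: [0.8, 0.2, 3.0]
gripper_width: 52.7
grasp_force: 63.8
```

apply_moves(
  steps=[
    [1, [0.15, -0.15, 0], 0],
    [1, [0.3, -0.3, 0], 0],
    [1, [0.3, -0.3, 0], 0],
    [1, [0.35, -0.35, 0], 0],
    [1, [0.35, -0.35, 0], 0],
    [1, [0.35, -0.35, 0], 0],
    [1, [0.35, -0.35, 0], 0],
    [1, [0.35, -0.35, 0], 0],
    [1, [0.3, -0.3, 0], 0],
    [1, [0.27, -0.28, 0], 0],
    [1, [0, 0, 0], 0],
    [1, [0, 0, 0], 0],
  ],
)

```text
time_s: 5.08
tool_pos: [589.8, -82.1, 84.2]
ee_rot: [-1.569, 2.721, -0.003]
wrist_force: [0.2, -2.2, 4.9]
gripper_width: 52.4
grasp_force: 64.7
```

```bash
python3 - <<'E'
from h import *
import cv2,pickle
s=r.get_state();print(s["tool_pos"],s["wrist_force"])
c=r.calibration("wrist");im=r.grab_frame("wrist")[:,:,::-1]
pickle.dump((c,s),open("c3.pkl","wb"));cv2.imwrite("pics/w3.png",im)
sc=r.grab_frame("scene")[:,:,::-1]
cv2.imwrite("pics/s3.png",np.vstack([cv2.resize(im[:,:],(480,300),interpolation=cv2.INTER_CUBIC),cv2.resize(sc[170:295,200:400],(480,300),interpolation=cv2.INTER_CUBIC)]))
E
```

```text
[589.84386079 -82.08911997  84.18574761] [ 0.23188328 -2.17884853  4.91615076]
```

View pics/s3.png

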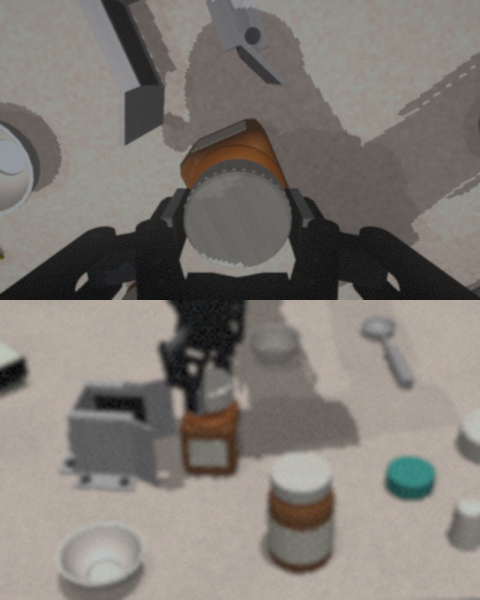

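```bash
python3 - <<'E'
import cv2
im=cv2.imread("pics/w3.png")
cv2.imwrite("pics/w3c.png",cv2.resize(im[130:280,210:410],(800,600),interpolation=cv2.INTER_CUBIC))
E
```

```text
(no output)
```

View pics/w3c.png

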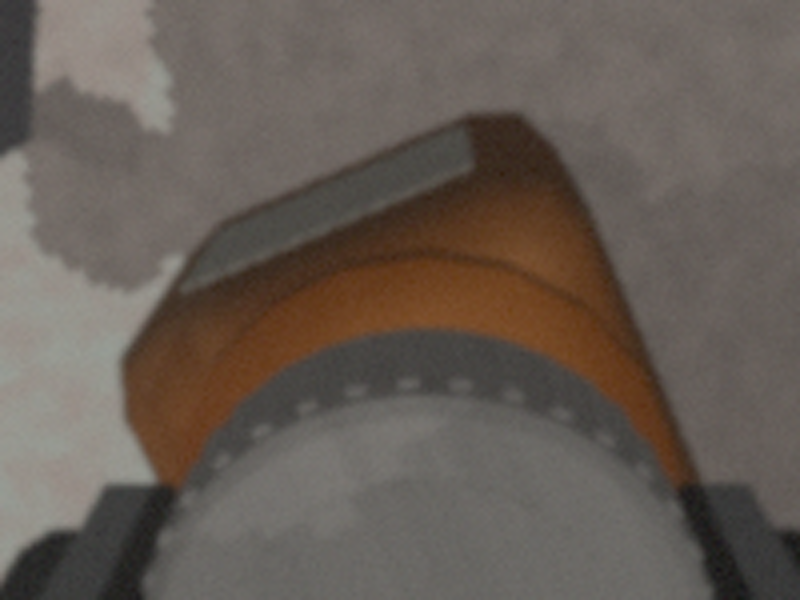

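```bash
python3 - <<'E'
from h import *
import pickle
c,s=pickle.load(open("c3.pkl","rb"))
P=lambda x,y,z:onz("wrist",x/4+210,y/4+130,z,c)[:2]
a=lambda v:(np.degrees(np.arctan2(v[1],v[0]))+45)%90-45
for p,q,z in[((182,292),(472,168),55),((215,228),(468,125),17),((630,310),(690,470),74),((127,400),(160,480),74)]:
    print(P(*p,z),P(*q,z),a(P(*p,z)-P(*q,z)))
E
```

```text
[ 606.34887424 -114.7324098 ] [ 566.87539707 -110.20038017] -6.549566269316017
[ 607.58029334 -115.26525163] [ 566.53699984 -109.68957323] -7.736199414381765
[558.26912183 -90.45463991] [561.2592249  -69.86782799] -8.264057680962523
[ 613.23302866 -109.7985525 ] [615.31326236 -99.61218247] -11.542086671825032
```

apply_moves(
  steps=[
    [1, [0, 0, 0], 0.03],
    [1, [0.2, -0.08, 0], 0],
    [1, [0.24, -0.1, 0], 0],
    [1, [0.24, -0.1, 0], 0],
    [1, [0.24, -0.1, 0], 0],
    [1, [0.24, -0.1, 0], 0],
    [1, [0.2, -0.08, 0], 0],
    [1, [0, 0, 0], 0],
    [1, [0, 0, 0], 0],
  ],
)

```text
time_s: 5.93
tool_pos: [578.3, -153.2, 84.1]
ee_rot: [1.548, -2.733, 0.001]
wrist_force: [-0.2, -3.3, 5.5]
gripper_width: 52.4
grasp_force: 65.0
```

apply_moves(
  steps=[
    [1, [0.1, -0.04, 0], 0],
    [1, [0.1, -0.04, 0], 0],
    [1, [0.1, -0.04, 0], 0],
    [1, [0.1, -0.04, 0], 0],
    [1, [0.1, -0.04, 0], 0],
    [1, [0.1, -0.04, 0], 0],
    [1, [0, 0, 0], 0],
    [1, [0, 0, 0], 0],
  ],
)

```text
time_s: 6.6
tool_pos: [573.6, -183.8, 84.1]
ee_rot: [-1.549, 2.732, -0.0]
wrist_force: [-0.2, -1.1, 5.1]
gripper_width: 52.8
grasp_force: 65.0
```

apply_moves(
  steps=[
    [1, [0.06, -0.025, 0], 0],
    [1, [0.05, -0.02, 0], 0],
    [1, [0.04, -0.015, 0], 0],
    [1, [0.03, -0.01, 0], 0],
    [1, [0, 0, 0], 0],
    [1, [0, 0, 0], 0],
  ],
)

```text
time_s: 7.1
tool_pos: [572.3, -192.5, 84.1]
ee_rot: [-1.549, 2.731, 0.001]
wrist_force: [0.7, 2.6, 5.7]
gripper_width: 52.4
grasp_force: 65.1
```

apply_moves(
  steps=[
    [1, [0.03, -0.012, 0], 0],
    [1, [0, 0, 0], 0],
    [1, [0, 0, 0], 0],
    [1, [0, 0, 0], 0],
  ],
)

```text
time_s: 7.43
tool_pos: [572.0, -193.9, 84.1]
ee_rot: [-1.549, 2.731, 0.001]
wrist_force: [0.6, 2.9, 6.7]
gripper_width: 52.5
grasp_force: 65.2
```

apply_moves(
  steps=[
    [1, [0.03, -0.012, 0], 0],
    [1, [0, 0, 0], 0],
    [1, [0, 0, 0], 0],
    [1, [0, 0, 0], 0],
  ],
)

```text
time_s: 7.77
tool_pos: [572.0, -194.8, 84.1]
ee_rot: [-1.549, 2.73, 0.002]
wrist_force: [0.7, 5.4, 7.0]
gripper_width: 52.6
grasp_force: 65.3
```

apply_moves(
  steps=[
    [1, [0, 0, 0], -0.1],
    [1, [0, 0, -0.005], -0.15],
    [1, [0, 0, -0.005], -0.15],
    [1, [0, 0, -0.005], -0.2],
    [1, [0, 0, -0.006], -0.2],
    [1, [0, 0, -0.006], -0.2],
    [1, [0, 0, -0.006], -0.2],
    [1, [0, 0, 0], 0],
  ],
)

```text
time_s: 8.43
tool_pos: [572.8, -194.7, 85.5]
ee_rot: [-2.291, 2.144, -0.001]
wrist_force: [3.4, 4.3, 4.0]
gripper_width: 52.7
grasp_force: 64.9
```

```bash
python3 - <<'E'
from h import *
s=r.get_state();print(s["tool_pos"],s["wrist_force"],s["ft_torque"],s["joint_pos"])
E
```

```text
[ 572.77906335 -194.73556349   85.45819329] [3.38490181 4.28946138 3.97012286] [ 1.31201861 -1.16260174  0.01528885] [-7.13309926e-02  4.40395528e-01 -1.05436461e-03 -3.00122432e-03
 -1.12644890e+00  1.39088321e-01]
```

apply_moves(
  steps=[
    [1, [0, 0, -0.006], -0.2],
    [1, [0, 0, -0.006], -0.2],
    [1, [0, 0, -0.006], -0.2],
    [1, [0, 0, -0.006], -0.2],
    [1, [0, 0, -0.006], -0.2],
    [1, [0, 0, 0], -0.2],
    [1, [0, 0, 0], -0.2],
    [1, [0, 0, 0], -0.2],
    [1, [0, 0, 0], 0],
    [1, [0, 0, 0], 0],
  ],
)

```text
time_s: 9.27
tool_pos: [572.3, -194.6, 86.4]
ee_rot: [-2.943, 1.09, -0.001]
wrist_force: [3.3, 5.6, 2.7]
gripper_width: 52.3
grasp_force: 64.7
```

```bash
python3 - <<'E'
from h import *
import cv2,pickle
s=r.get_state();print(s["tool_pos"],s["wrist_force"],s["ft_torque"])
im=r.grab_frame("wrist")[:,:,::-1];sd=r.grab_frame("side")[:,:,::-1]
cv2.imwrite("pics/s4.png",np.hstack([cv2.resize(im[100:300,160:460],(450,300),interpolation=cv2.INTER_CUBIC),cv2.resize(sd[130:210,280:370],(338,300),interpolation=cv2.INTER_CUBIC)]))
E
```

```text
[ 572.31780094 -194.5535433    86.44455108] [3.2937409  5.56789654 2.71708347] [ 1.72605546 -1.2496074  -0.01259761]
```

View pics/s4.png

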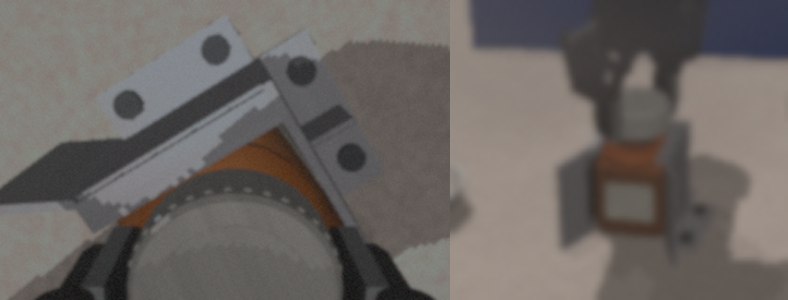

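The jar sits home under the lips and the lid is held level by the fingers. I'll lift it gently.

apply_moves(
  steps=[
    [1, [0, 0, -0.03], 0],
    [1, [0, 0, -0.05], 0],
    [1, [0, 0, -0.06], 0],
    [1, [0, 0, -0.06], 0],
    [1, [0, 0, -0.06], 0],
    [1, [0, 0, 0], 0],
    [1, [0, 0, 0], 0],
  ],
)

```text
time_s: 9.95
tool_pos: [570.9, -197.9, 100.4]
ee_rot: [2.944, -1.093, 0.0]
wrist_force: [0.0, 1.1, 0.6]
gripper_width: 53.0
grasp_force: 64.5
```

apply_moves(
  steps=[
    [1, [0, 0, -0.1], 0],
    [1, [0, 0, -0.15], 0],
    [1, [0, 0, -0.15], 0],
    [1, [0, 0, -0.15], 0],
    [1, [-0.01, -0.03, 0], 0],
    [1, [-0.01, -0.03, 0], 0],
    [1, [0, 0, 0], 0],
    [1, [0, 0, 0], 0],
    [1, [0, 0, 0], 0],
    [1, [0, 0, 0], 0],
  ],
)

```text
time_s: 10.78
tool_pos: [572.1, -194.4, 127.0]
ee_rot: [2.945, -1.093, -0.001]
wrist_force: [-1.2, -1.7, -0.6]
gripper_width: 52.7
grasp_force: 64.5
```

```bash
python3 - <<'E'
from h import *
import cv2
s=r.get_state();print(s["tool_pos"],s["wrist_force"],s["grasp_force"],s["gripper_width"])
sc=r.grab_frame("scene")[:,:,::-1];sd=r.grab_frame("side")[:,:,::-1]
cv2.imwrite("pics/s5.png",np.hstack([cv2.resize(sc[165:265,200:300],(400,400),interpolation=cv2.INTER_CUBIC),cv2.resize(sd[120:220,280:380],(400,400),interpolation=cv2.INTER_CUBIC)]))
E
```

```text
[ 572.09385837 -194.35393001  127.03508886] [-1.22421699 -1.73493229 -0.61608569] 64.45431429427117 52.72844773205982
```

View pics/s5.png

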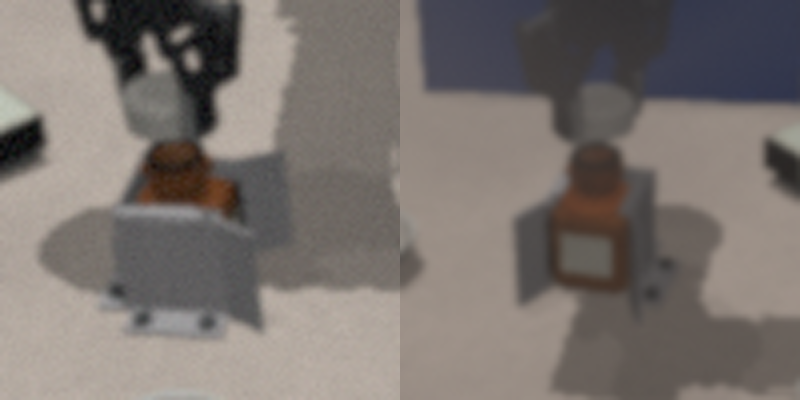

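The open jar stands in the holder, and the lid is level above the mouth and clear of it.

```bash
python3 -c "
from station import r
print(r.job_done())"
```

```text
the job is handed in; nothing more can be done
None
```

The jar is home in the holder, and the unscrewed lid is held level about 27 mm above the rim; I handed the job in at about 11 s of robot time, but it gave no verdict back.

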